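Shift the decorating wheel to the orange gear

TASK

Change the decorating wheel's gear: pull the sprung red selector knob up out of its stop, turn it round to the stop marked by the orange dot and let it drop fully home there, then let go of it. The dots are only stuck on roughly, so feel for the stop; never force the knob against its stops, and leave the pots, jars and other things on the table where they are.

Things in the scene. Friction and masses are not known exactly. Their poses are not given: they have to be found in the camera images.
- wheel: Blue housing of a decorating wheel, fixed, 190 (its x) x 400 (its y) x 80 mm tall; origin under its centre. Carries an aluminium wheel head, 210 mm across, top at 106 mm, centred at its y = +85 mm, and the gear selector, a red knob on an upright axis at its x = 0, y = -105 mm. Place and yaw vary.
- knob: Sprung selector knob: black skirt 84 mm across, on it an upright red grip bar 56 mm long (knob's x), 14 mm thick (y), from 18.5 to 54.5 mm above the origin, which lies on the turning axis, level with the housing's top when home. +x is its pointer (white marks), z up the pull axis. Starts home at the black dot, pointer about along the wheel's +x. Turns at most 85 degrees either way from there.
- pull (a joint): How far the knob is pulled up, in m: 0 home in a stop; about 0.007 when its dog rests on the gate between stops; it turns freely only above 0.0075; solid end stop at 0.018. A spring pulls it down with 6 N at 0, rising to 13 N at 0.018, plus damping of 60 N per m/s.
- gate: Hidden notched steel ring under the knob, fixed on the housing; origin on the knob's axis at the housing's top. The knob's dog drops 7.5 mm into its square notches with about 2.5 degrees of play either way. Five stops: the black dot's and two on either side, roughly 35 to 40 degrees apart, unevenly. Over 25 N between the knob and this ring or the end stop damages it.
- knob_grip (a point): Point on the knob's axis 40 mm above the knob's origin, inside the red bar, 14.5 mm below its top: where to pinch it across its 14 mm. Moves with the knob.
- knob_aim (a point): Point where the pointer aims, on the knob's +x line, 60 mm from the axis, at the radius of the dots. Moves with the knob.
- dot_orange: Orange disc, 13 mm across, 2 mm thick, stuck by hand on the white dial plate about 60 mm from the knob's axis; origin under its centre. Marks the wanted stop only roughly: the true stop lies up to 9 degrees to either side of it (9 mm along the dot circle). Blue, green and yellow dots mark the other stops as roughly; which colour is where varies.
- bowl: Bystander: white bowl, 124 mm across, 50 mm tall, standing on the wheel head; origin under its centre.
- glaze_jar: Bystander: grey-blue lidded glaze jar, 72 mm across, 130 mm tall, on the table beyond the housing; origin under its centre.
- small_jar: Bystander: small white jar, 44 mm across, 55 mm tall, on the table beyond the housing near the knob; origin under its centre.
- bulb: Bystander: blue bulb syringe, 62 mm across, 121 mm tall, standing; origin under its centre.
- cup_a: Bystander: white cup, 76 mm across, 70 mm tall; origin under its centre.
- cup_b: Bystander: blue mug, 80 mm across, 75 mm tall; origin under its centre.
- tub: Bystander: white plastic tub, 104 mm across, 100 mm tall; origin under its centre.
- brush: Bystander: paint brush lying on the table.

How it is judged:
By the outcome, as a careful person would: the job done as asked, in the order asked, and still so for the second after the job is handed in, with the robot touching nothing.
It also fails if it takes over 48 s, if anything falls off the work surface, if the arm or the gripper's body presses on something with over 40 N, if the wrist force passes 120 N, or if a joint passes its speed limit or range.

ROBOT

A 7-joint arm with a two-finger parallel gripper is mounted at the origin on the work surface. World frame = base frame: x ahead of the robot, y to its left, z up, the work surface at z = 0. Lengths are in m, angles in rad, forces in N, time in s.
With the tool pointing down it reaches from about 0.4 to 0.925 m from the base axis. Payload 4.1 kg.
Tool frame: the origin (TCP) lies midway between the tips of the shut fingers; the grasp point (between the pads) lies 19 mm behind it; z points along the fingers, y is the line along which they close (so a half turn about z gives the same grasp; the last joint's range is limited). The gripper opens to 85 mm and grips with 20 to 120 N. Pads are 22 mm wide; open, the fingers measure 114 mm over their backs; the gripper's body (76 mm by 85 mm) begins 54 mm behind the grasp point. The pads swing forward as they close: fully open they stand 13 mm farther back than shut.
Start: joints at [-1.375, 0.398, 0.045, 1.537, -0.019, 1.207, -0.051], TCP at [0.189, 0.622, 0.231] pointing down, gripper open.
Joint ranges: [-2.82, 2.82], [-0.49, 2.23], [-1.37, 1.46], [0, 2.46], [-1.36, 4.5], [0.23, 2], [-2.94, 2.94]. Speed limits (rad/s): [2.57, 2.57, 3.14, 3.14, 3.14, 3.14, 3.14].

INTERFACE

Orientations are given as a unit quaternion [x, y, z, w].
In Python, from station import ctrl, camrig, probe_bus gives the robot as it stands (ctrl), with the cameras (camrig) and the readings (probe_bus).
- The arm moves only by the shell command python3 steer.py [FORCE], which reads ROWS from standard input. ROWS is a JSON list of rows, 1 to 20 of them, each an object with the fields finger_gap (the finger opening in m), xyz (a list: dx, dy, dz in fractions of the full range, 1 being 750 mm), rotvec (a list: a rotation vector rx, ry, rz in parts of the range, where 1.0 means pi rad); a field left out counts as zero (the opening has to be given); each row is the pose to reach, as a shift and turn from the pose commanded when the command began, along the tool's axes at that moment; what a row does not reach only later rows make up. A row lasts 1/8 s, in which the tool goes at most 0.0625 m and 0.188 rad, less where a joint would pass 70% of its speed; a pose out of reach is approached as far as the arm can. The fingers move at their own pace and stop on an object; FORCE is the grip in N (left out, the last holds). Time passes only in rows, so rows that do not move let the fingers close. It prints the time, the measured TCP pose, the force, the opening and the grip force at its end. A shift or turn number past 1, either way, is cut back to 1. Input that does not fit is refused with a message, and nothing moves.
- probe_bus.sense(): the state, without advancing time (a new reading comes with each control period).
- camrig.snapshot(name): name is "side" or "top"; returns the picture (480x640x3 uint8, red, green, blue); there is no depth.
- camrig.camera_params(name): a dict with "K" (3x3 intrinsics, pixels), "xyz" and "rotation" of the camera in the world. Camera axes: x right, y down, z forward; pixel columns grow to the right and rows downward; lengths in m; the calibration is good to about 2 mm. A picture is of the moment at which its call begins. camera_params takes no time and is no camera call.
- ctrl.sign_off(): hands the job in; it is judged then, once.
The state is a dict: "t": time; "joint_positions": joint angles; "dq": joint speeds; "tau": joint torques, N m; "tcp_pos": TCP position; "tcp_rot": TCP orientation; "wrist_force": force on the tool from outside, world axes, zero at the start; "moment": the same for the moment, N m; "grip_width": finger opening in m; "grip_force": force on a finger pad.
Only numpy, scipy, OpenCV 4.12 (cv2) and the standard library are available. Lean on these libraries where they do the work, as an engineer would, in place of code of your own. Each camera call takes 0.05 s, during which the arm holds its last target. There are 200 camera calls.

## Working session

There is one attempt and no reset: what is moved stays moved. The work goes in short steps, Python scripts to look and compute and a shell command to move; the robot and the scene stay as the last step left them, time stands still between calls to the robot, and variables do not carry over. Pictures are saved under pics/ and viewed, at most 10 in all, crops included, and the job is handed in when it is done.

```bash
ls; mkdir -p pics; python3 - <<'E'
from station import ctrl, camrig, probe_bus
import cv2
s=probe_bus.sense();print({k:s[k] for k in('t','tcp_pos','tcp_rot','wrist_force','grip_width')})
for n in('top','side'):
    cv2.imwrite(f'pics/{n}0.png',camrig.snapshot(n)[:,:,::-1]);p=camrig.camera_params(n);print(n,p)
E
```

```text
pics
station.py
steer.py
{'t': 0.0, 'tcp_pos': array([0.18866247, 0.62133938, 0.23023574]), 'tcp_rot': array([ 1.46809205e-01,  9.89164313e-01, -1.00752635e-03, -7.05579000e-05]), 'wrist_force': array([ 0.47262018,  0.37053095, -0.67244071]), 'grip_width': 0.0850754268047376}
top {'K': array([[452.95199151,   0.        , 317.85865707],
       [  0.        , 452.95199151, 238.42834098],
       [  0.        ,   0.        ,   1.        ]]), 'xyz': array([0.44832022, 0.01066117, 1.09763802]), 'rotation': array([-0.70186312,  0.70857249, -0.04903792,  0.05393025])}
side {'K': array([[500.23875541,   0.        , 321.5987669 ],
       [  0.        , 500.23875541, 240.57694203],
       [  0.        ,   0.        ,   1.        ]]), 'xyz': array([ 0.1549845 , -0.71750361,  0.80723576]), 'rotation': array([ 0.87214556, -0.24403983,  0.11417447, -0.40837591])}
```

View pics/top0.png

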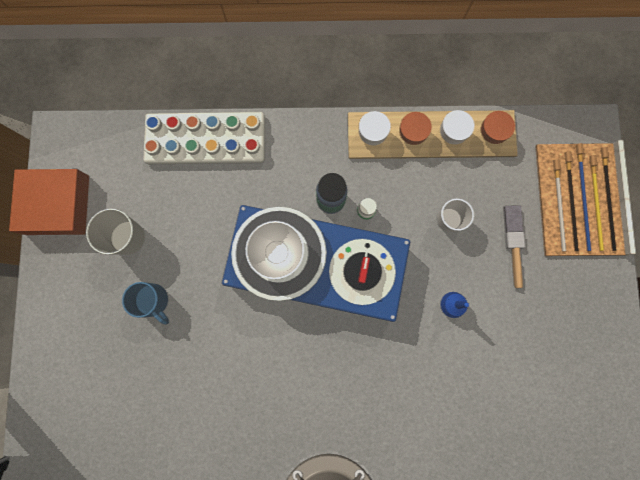

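View pics/side0.png

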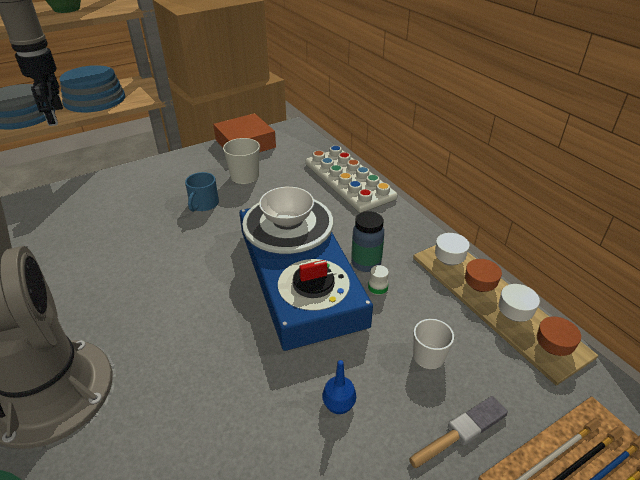

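The top view shows the blue housing, with the dial centred near (363,271) and the red bar at (364,268). The dots are black (367,246), green (348,250), orange (341,256), blue (383,256) and yellow (389,268). Orange looks like the second stop anticlockwise.

```bash
cat > h.py <<'E'
import numpy as np,cv2
from scipy.spatial.transform import Rotation as R
from station import ctrl, camrig, probe_bus
def ray(n,u,v,z):
    p=camrig.camera_params(n);d=R.from_quat(p['rotation']).apply(np.linalg.inv(p['K'])@[u,v,1]);return p['xyz']+d*(z-p['xyz'][2])/d[2]
def blobs(img,lo,hi,box,amin=6):
    hsv=cv2.cvtColor(img,cv2.COLOR_RGB2HSV);m=cv2.inRange(hsv,lo,hi)
    k=np.zeros_like(m);x0,y0,x1,y1=box;k[y0:y1,x0:x1]=255
    n,l,s,c=cv2.connectedComponentsWithStats(m&k);return [(c[i],s[i,4]) for i in range(1,n) if s[i,4]>=amin],m&k
E
python3 - <<'E'
from h import *
rgb=camrig.snapshot('top');b=(325,232,400,310)
C=dict(orange=((8,120,120),(20,255,255)),green=((40,80,60),(90,255,255)),blue=((100,150,60),(125,255,255)),yellow=((22,120,120),(35,255,255)),red=((0,150,80),(6,255,255)),)
for n,(lo,hi) in C.items():
    bl,m=blobs(rgb,lo,hi,b)
    for c,a in bl: print(n,c.round(1),a,ray('top',*c,0.1345 if n=='red' else .084).round(4))
    if n=='red':
        print(cv2.minAreaRect(cv2.findNonZero(m)))
# housing outline
bl,m=blobs(rgb,(100,120,40),(125,255,255),(215,195,420,325),300)
h=cv2.convexHull(cv2.findNonZero(m));r=cv2.minAreaRect(h);q=cv2.boxPoints(r)
P=np.array([ray('top',*p,.08) for p in q]);print(P.round(4),np.linalg.norm(np.diff(P,axis=0),axis=1))
# white dial
hsv=cv2.cvtColor(rgb,cv2.COLOR_RGB2HSV);m=cv2.inRange(hsv,(0,0,120),(179,70,255));k=np.zeros_like(m);k[232:310,328:400]=255
n,l,s,c=cv2.connectedComponentsWithStats(m&k);i=1+s[1:,4].argmax();hh=cv2.convexHull(cv2.findNonZero((l==i).astype('uint8')));e=cv2.fitEllipse(hh);print('dial',e,ray('top',*e[0],.082))
cv2.imwrite('pics/c.png',cv2.resize(rgb[190:330,215:420,::-1],None,fx=3.9,fy=3.9,interpolation=cv2.INTER_CUBIC))
E
```

```text
orange [340.7 255.5] 22 [ 0.5578 -0.0341  0.084 ]
green [347.9 249. ] 20 [ 0.5723 -0.0504  0.084 ]
blue [383.1 255.5] 15 [ 0.557  -0.1293  0.084 ]
yellow [388.3 267.1] 22 [ 0.5306 -0.1401  0.084 ]
red [363.2 271.4] 127 [ 0.5179 -0.0789  0.1345]
((363.57696533203125, 269.6153869628906), (6.471832275390625, 25.298980712890625), 11.309932708740234)
[[ 0.4967  0.233   0.08  ]
 [ 0.6816  0.1971  0.08  ]
 [ 0.5917 -0.196   0.08  ]
 [ 0.4117 -0.1508  0.08  ]] [0.1883686  0.40326664 0.18557684]
dial ((361.9165344238281, 271.41162109375), (65.89647674560547, 66.86438751220703), 121.73180389404297) [ 0.52174947 -0.08101493  0.082     ]
```

View pics/c.png

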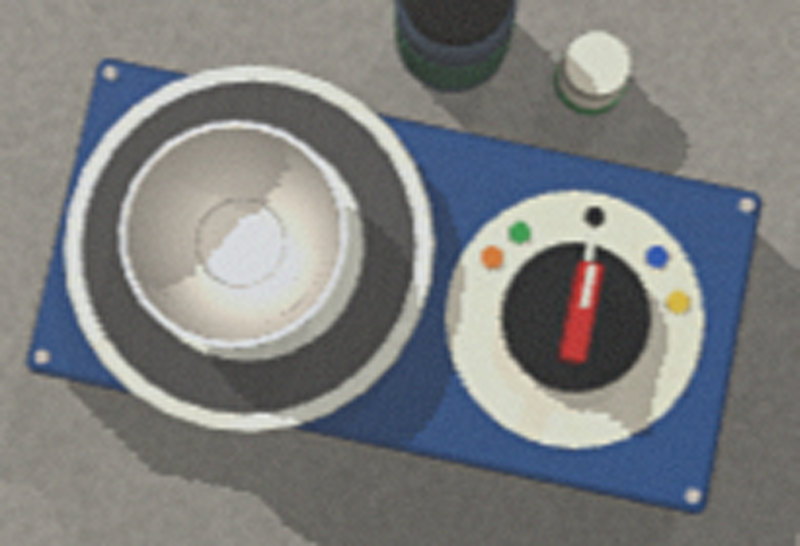

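The crop shows the red bar running from about (575,360) to (592,262) with its pointer up. Going anticlockwise from the black dot come green, then orange, so orange is stop +2, roughly 70–74° anticlockwise. Next I'll refine the bar's angle and work out the approach in tool axes.

```bash
python3 - <<'E'
from h import *
rgb=camrig.snapshot('top')
hsv=cv2.cvtColor(rgb,cv2.COLOR_RGB2HSV).astype(int);yy,xx=np.mgrid[0:480,0:640]
red=((hsv[...,0]<8)|(hsv[...,0]>172))&(hsv[...,1]>110)&(hsv[...,2]>60)
k=(abs(xx-363)<22)&(abs(yy-270)<22)
m=(red&k).astype('uint8');m=cv2.morphologyEx(m,cv2.MORPH_CLOSE,np.ones((3,3)))
q=cv2.boxPoints(cv2.minAreaRect(cv2.findNonZero(m)));P=np.array([ray('top',*p,.1345) for p in q])
print(P.round(4)); 
e=[P[1]-P[0],P[2]-P[1]];L=max(e,key=np.linalg.norm);print('bar ang',np.degrees(np.arctan2(L[1],L[0])),[np.linalg.norm(v) for v in e],P.mean(0))
pts=np.array([ray('top',u,v,.12) for v,u in np.argwhere(m)])[:,:2];w,V=np.linalg.eigh(np.cov(pts.T));print('pca',np.degrees(np.arctan2(*V[::-1,1])))
g=lambda a,z:ray('top',215+(a[0]+.5)/3.9-.5,190+(a[1]+.5)/3.9-.5,z)
bk=g((595,217),.084);c=np.array([.5217,-.081,.084]);d=bk-c;print('black',d,np.degrees(np.arctan2(d[1],d[0])))
d=g((592,262),.1345)-g((574,361),.1345);print('bar crop',np.degrees(np.arctan2(d[1],d[0])))
for n,a,b in (('screws',(42,357),(693,495)),('screws',(110,72),(747,205))):
    d=g(a,.08)-g(b,.08);print('wheel yaw',np.degrees(np.arctan2(d[1],d[0]))-90)
# side cam red centroid
r2=camrig.snapshot('side');bl,m2=blobs(r2,(0,150,80),(6,255,255),(280,250,350,300),20)
for cc,a in bl:print('side',cc,a,ray('side',*cc,.12))
s=probe_bus.sense();T=R.from_quat(s['tcp_rot']);print('tool shift',T.inv().apply(np.array([.5217,-.0805,.20])-s['tcp_pos']).round(4))
print('tool y deg',np.degrees(np.arctan2(*T.as_matrix()[[1,0],1])))
E
```

```text
[[ 0.4965 -0.0654  0.1345]
 [ 0.5512 -0.0784  0.1345]
 [ 0.5475 -0.0946  0.1345]
 [ 0.4929 -0.0815  0.1345]]
bar ang -13.325140034964823 [np.float64(0.05619945805718733), np.float64(0.016639983806399077)] [ 0.52204896 -0.07997442  0.1345    ]
pca 167.29489730165437
black [ 5.87340570e-02 -1.30824922e-02  6.93889390e-17] -12.557138576084292
bar crop -11.625186958394847
wheel yaw -12.377104992209937
wheel yaw -12.559371643852245
side [312.68333333 270.46666667] 360 [ 0.51886891 -0.08347344  0.12      ]
tool shift [-0.5225 -0.5752  0.0314]
tool y deg 73.11640795708219
```

Careful with the scale: shifts go in shares of 750 mm and turns go in shares of pi rad. That gives: -0.5752 m / 0.75 = -0.7669, -0.5225 m / 0.75 = -0.6967, 3.067 rad / 3.1416 = 0.9763.

```bash
echo '[{"finger_gap": 0.05, "xyz": [-0.3467, -0.3867, 0.02], "rotvec": [0, 0, 0.4775]}, {"finger_gap": 0.05, "xyz": [-0.3467, -0.3867, 0.02], "rotvec": [0, 0, 0.4775]}, {"finger_gap": 0.05, "xyz": [-0.3467, -0.3867, 0.02], "rotvec": [0, 0, 0.4775]}, {"finger_gap": 0.05, "xyz": [-0.3467, -0.3867, 0.02], "rotvec": [0, 0, 0.4775]}, {"finger_gap": 0.05, "xyz": [-0.3467, -0.3867, 0.02], "rotvec": [0, 0, 0.4775]}, {"finger_gap": 0.05, "xyz": [-0.3467, -0.3867, 0.02], "rotvec": [0, 0, 0.4775]}, {"finger_gap": 0.05, "xyz": [-0.6967, -0.7669, 0.0413], "rotvec": [0, 0, 0.9763]}, {"finger_gap": 0.05, "xyz": [-0.6967, -0.7669, 0.0413], "rotvec": [0, 0, 0.9763]}, {"finger_gap": 0.05, "xyz": [-0.6967, -0.7669, 0.0413], "rotvec": [0, 0, 0.9763]}, {"finger_gap": 0.05, "xyz": [-0.6967, -0.7669, 0.0413], "rotvec": [0, 0, 0.9763]}, {"finger_gap": 0.05, "xyz": [-0.6967, -0.7669, 0.0413], "rotvec": [0, 0, 0.9763]}, {"finger_gap": 0.05, "xyz": [-0.6967, -0.7669, 0.0413], "rotvec": [0, 0, 0.9763]}, {"finger_gap": 0.05, "xyz": [-0.6967, -0.7669, 0.0413], "rotvec": [0, 0, 0.9763]}, {"finger_gap": 0.05, "xyz": [-0.6967, -0.7669, 0.0413], "rotvec": [0, 0, 0.9763]}, {"finger_gap": 0.05, "xyz": [-0.6967, -0.7669, 0.0413], "rotvec": [0, 0, 0.9763]}, {"finger_gap": 0.05, "xyz": [-0.6967, -0.7669, 0.0413], "rotvec": [0, 0, 0.9763]}, {"finger_gap": 0.05, "xyz": [-0.6967, -0.7669, 0.0413], "rotvec": [0, 0, 0.9763]}, {"finger_gap": 0.05, "xyz": [-0.6967, -0.7669, 0.0413], "rotvec": [0, 0, 0.9763]}]' | python3 steer.py
cat > st.py <<'E'
from h import *
s=probe_bus.sense();T=R.from_quat(s['tcp_rot']);M=T.as_matrix()
print('t',round(s['t'],2),'p',s['tcp_pos'].round(4),'ydeg',round(np.degrees(np.arctan2(M[1,1],M[0,1])),2),'zax',M[:,2].round(3),'F',np.round(s['wrist_force'],1),'Mo',np.round(s['moment'],2),'w',round(s['grip_width'],4),'g',round(s['grip_force'],1),'q',np.round(s['joint_positions'],2))
print('to axis, tool',T.inv().apply(np.array([.522,-.080,.103])-s['tcp_pos']).round(4))
E
python3 st.py
```

```text
t: 2.5
tcp_pos: [0.5217, -0.08, 0.2002]
tcp_rot: [0.994, -0.109, -0.0, 0.0]
wrist_force: [-0.9, 0.4, -0.0]
grip_width: 0.0503
grip_force: 0.0
t 2.5 p [ 0.5217 -0.08    0.2002] ydeg -102.55 zax [-0. -0. -1.] F [-0.9  0.4 -0. ] Mo [-0.06  0.05 -0.  ] w 0.0503 g 0.0 q [-0.72  0.33  0.97  1.88 -0.3   1.09 -1.42]
to axis, tool [ 0.0003 -0.0001  0.0972]
```

In the tool's units: 0.097 m / 0.75 = 0.1293, 0.09 m / 0.75 = 0.12.

```bash
echo '[{"finger_gap": 0.05, "xyz": [0, 0, 0.0533]}, {"finger_gap": 0.05, "xyz": [0, 0, 0.1]}, {"finger_gap": 0.05, "xyz": [0, 0, 0.12]}, {"finger_gap": 0.05, "xyz": [0, 0, 0.1293]}, {"finger_gap": 0.05, "xyz": [0, 0, 0.1293]}, {"finger_gap": 0.03, "xyz": [0, 0, 0.1293]}, {"finger_gap": 0.022, "xyz": [0, 0, 0.1293]}, {"finger_gap": 0.022, "xyz": [0, 0, 0.1293]}, {"finger_gap": 0.022, "xyz": [0, 0, 0.1293]}]' | python3 steer.py 20; python3 st.py; python3 - <<'E'
from h import *
cv2.imwrite('pics/s1.png',cv2.resize(camrig.snapshot('side')[190:350,220:420,::-1],None,fx=3.7,fy=3.7))
E
```

```text
t: 3.62
tcp_pos: [0.5218, -0.0801, 0.1035]
tcp_rot: [0.994, -0.11, 0.0, -0.0]
wrist_force: [-0.8, 0.0, -0.9]
grip_width: 0.0219
grip_force: 0.0
t 3.62 p [ 0.5218 -0.0801  0.1035] ydeg -102.61 zax [ 0.  0. -1.] F [-0.8  0.  -0.9] Mo [ 0.04  0.04 -0.01] w 0.0219 g 0.0 q [-0.61  0.46  0.87  1.98 -0.44  0.9  -1.31]
to axis, tool [ 0.0001 -0.0002  0.0005]
```

View pics/s1.png

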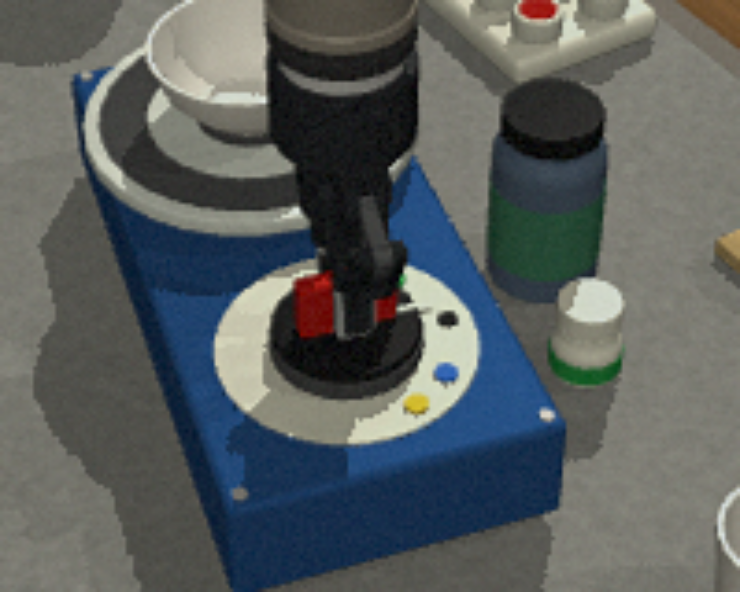

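The fingers straddle the red bar, with the near finger at about (355,310) in the crop, centred on the skirt. Closing gently.

```bash
echo '[{"finger_gap": 0.016}, {"finger_gap": 0.01}, {"finger_gap": 0.01}, {"finger_gap": 0.01}]' | python3 steer.py 20; python3 st.py
```

```text
t: 4.18
tcp_pos: [0.5217, -0.0805, 0.1033]
tcp_rot: [0.994, -0.11, -0.0, 0.0]
wrist_force: [-0.8, -1.5, 1.5]
grip_width: 0.014
grip_force: 22.3
t 4.17 p [ 0.5217 -0.0805  0.1033] ydeg -102.62 zax [-0. -0. -1.] F [-0.8 -1.5  1.5] Mo [-0.22  0.17  0.05] w 0.014 g 22.3 q [-0.61  0.46  0.87  1.98 -0.44  0.9  -1.31]
to axis, tool [ 0.0002 -0.0005  0.0003]
```

In the tool's units: -0.012 m / 0.75 = -0.016, -0.009 m / 0.75 = -0.012.

```bash
echo '[{"finger_gap": 0.01}, {"finger_gap": 0.01, "xyz": [0, 0, -0.004]}, {"finger_gap": 0.01, "xyz": [0, 0, -0.008]}, {"finger_gap": 0.01, "xyz": [0, 0, -0.012]}, {"finger_gap": 0.01, "xyz": [0, 0, -0.016]}, {"finger_gap": 0.01, "xyz": [0, 0, -0.016]}, {"finger_gap": 0.01, "xyz": [0, 0, -0.016]}]' | python3 steer.py 45; python3 st.py
```

```text
t: 5.05
tcp_pos: [0.5216, -0.0804, 0.1152]
tcp_rot: [0.994, -0.11, -0.0, 0.0]
wrist_force: [2.7, -4.1, -11.5]
grip_width: 0.0134
grip_force: 46.8
t 5.05 p [ 0.5216 -0.0804  0.1152] ydeg -102.62 zax [-0. -0. -1.] F [  2.7  -4.1 -11.5] Mo [-0.81 -0.74  0.  ] w 0.0134 g 46.8 q [-0.63  0.44  0.88  1.97 -0.42  0.93 -1.32]
to axis, tool [ 0.0004 -0.0005  0.0122]
```

In the tool's units: -1.248 rad / 3.1416 = -0.3973.

```bash
echo '[{"finger_gap": 0.01, "rotvec": [0, 0, -0.0318]}, {"finger_gap": 0.01, "rotvec": [0, 0, -0.0796]}, {"finger_gap": 0.01, "rotvec": [0, 0, -0.1273]}, {"finger_gap": 0.01, "rotvec": [0, 0, -0.1751]}, {"finger_gap": 0.01, "rotvec": [0, 0, -0.2228]}, {"finger_gap": 0.01, "rotvec": [0, 0, -0.2706]}, {"finger_gap": 0.01, "rotvec": [0, 0, -0.3183]}, {"finger_gap": 0.01, "rotvec": [0, 0, -0.3501]}, {"finger_gap": 0.01, "rotvec": [0, 0, -0.3756]}, {"finger_gap": 0.01, "rotvec": [0, 0, -0.3973]}, {"finger_gap": 0.01, "rotvec": [0, 0, -0.3973]}, {"finger_gap": 0.01, "rotvec": [0, 0, -0.3973]}]' | python3 steer.py; python3 st.py
```

```text
t: 6.55
tcp_pos: [0.5213, -0.0801, 0.1151]
tcp_rot: [0.871, 0.491, -0.0, -0.0]
wrist_force: [3.1, -1.9, -12.5]
grip_width: 0.0133
grip_force: 46.8
t 6.55 p [ 0.5213 -0.0801  0.1151] ydeg -31.16 zax [-0.001  0.    -1.   ] F [  3.1  -1.9 -12.5] Mo [-0.53 -0.52  0.04] w 0.0133 g 46.8 q [-0.4   0.36  0.58  1.96 -0.25  0.89 -0.24]
to axis, tool [0.0004 0.0005 0.0121]
```

In the tool's units: 0.004 m / 0.75 = 0.0053, 0.002 m / 0.75 = 0.0027.

```bash
echo '[{"finger_gap": 0.01, "xyz": [0, 0, 0.0027]}, {"finger_gap": 0.01, "xyz": [0, 0, 0.0053]}, {"finger_gap": 0.01, "xyz": [0, 0, 0.0053]}]' | python3 steer.py; echo '[{"finger_gap": 0.01, "xyz": [0, 0, 0.0013]}, {"finger_gap": 0.01, "xyz": [0, 0, 0.0013]}]' | python3 steer.py|grep -E 'pos|force';echo '[{"finger_gap": 0.01, "xyz": [0, 0, 0.0007]}, {"finger_gap": 0.01, "xyz": [0, 0, 0.0007]}]' | python3 steer.py|grep -E 'pos|force'; python3 st.py
```

```text
t: 6.92
tcp_pos: [0.5214, -0.0801, 0.111]
tcp_rot: [0.871, 0.492, -0.0, -0.0]
wrist_force: [1.2, -1.5, -9.9]
grip_width: 0.0132
grip_force: 47.0
tcp_pos: [0.5214, -0.0801, 0.1102]
wrist_force: [0.6, -1.2, -10.1]
grip_force: 47.1
tcp_pos: [0.5214, -0.0801, 0.1097]
wrist_force: [0.1, -2.4, -9.4]
grip_force: 47.1
t 7.42 p [ 0.5214 -0.0801  0.1097] ydeg -31.11 zax [-0.001  0.    -1.   ] F [ 0.1 -2.4 -9.4] Mo [-0.42 -0.09 -0.04] w 0.0135 g 47.1 q [-0.4   0.36  0.58  1.97 -0.25  0.88 -0.23]
to axis, tool [0.0004 0.0004 0.0067]
```

In the tool's units: 0.0006 m / 0.75 = 0.0008.

```bash
for i in 1 2; do echo '[{"finger_gap": 0.01, "xyz": [0, 0, 0.0008]}, {"finger_gap": 0.01, "xyz": [0, 0, 0.0008]}]' | python3 steer.py|grep -E 'pos|wrist'; done; python3 st.py
```

```text
tcp_pos: [0.5215, -0.0801, 0.1091]
wrist_force: [-1.0, -1.3, -9.6]
tcp_pos: [0.5214, -0.0801, 0.1085]
wrist_force: [0.1, -1.8, -9.9]
t 7.92 p [ 0.5214 -0.0801  0.1085] ydeg -31.11 zax [-0.001  0.    -1.   ] F [ 0.1 -1.8 -9.9] Mo [-0.42  0.14 -0.03] w 0.0135 g 47.2 q [-0.4   0.36  0.57  1.97 -0.25  0.88 -0.23]
to axis, tool [0.0004 0.0004 0.0055]
```

In the tool's units: 0.0012 m / 0.75 = 0.0016, 0.0007 m / 0.75 = 0.0009.

```bash
for i in 1 2 3; do echo '[{"finger_gap": 0.01, "xyz": [0, 0, 0.0009]}, {"finger_gap": 0.01, "xyz": [0, 0, 0.0016]}, {"finger_gap": 0.01, "xyz": [0, 0, 0.0016]}]' | python3 steer.py|grep -E 'pos|wrist'; done; python3 st.py
```

```text
tcp_pos: [0.5215, -0.0801, 0.1073]
wrist_force: [-1.2, -1.4, -8.2]
tcp_pos: [0.5215, -0.0801, 0.106]
wrist_force: [-2.5, -2.1, -7.7]
tcp_pos: [0.5215, -0.0801, 0.1049]
wrist_force: [-1.8, -1.3, -8.0]
t 9.05 p [ 0.5215 -0.0801  0.1049] ydeg -31.11 zax [-0.  0. -1.] F [-1.8 -1.3 -8. ] Mo [-0.35  0.58 -0.07] w 0.0135 g 47.4 q [-0.4   0.37  0.57  1.97 -0.26  0.87 -0.23]
to axis, tool [0.0004 0.0003 0.0019]
```

The spring force tapered smoothly with no gate contact, so the dog is in the notch. I'll lower the last bit and release.

In the tool's units: 0.0012 m / 0.75 = 0.0016, 0.0007 m / 0.75 = 0.0009.

```bash
echo '[{"finger_gap": 0.01, "xyz": [0, 0, 0.0009]}, {"finger_gap": 0.01, "xyz": [0, 0, 0.0016]}, {"finger_gap": 0.01, "xyz": [0, 0, 0.0016]}]' | python3 steer.py; echo '[{"finger_gap": 0.018}, {"finger_gap": 0.03}, {"finger_gap": 0.03}, {"finger_gap": 0.035}]' | python3 steer.py 20; python3 st.py
```

```text
t: 9.43
tcp_pos: [0.5215, -0.0801, 0.1037]
tcp_rot: [0.871, 0.492, -0.0, -0.0]
wrist_force: [-3.6, -1.2, -7.6]
grip_width: 0.0136
grip_force: 47.4
t: 9.93
tcp_pos: [0.5225, -0.08, 0.1043]
tcp_rot: [0.871, 0.492, 0.001, 0.0]
wrist_force: [0.3, 0.9, -0.2]
grip_width: 0.0349
grip_force: 0.0
t 9.93 p [ 0.5225 -0.08    0.1043] ydeg -31.09 zax [ 0.002  0.    -1.   ] F [ 0.3  0.9 -0.2] Mo [0.   0.04 0.07] w 0.0349 g 0.0 q [-0.4   0.37  0.57  1.97 -0.26  0.87 -0.23]
to axis, tool [-0.0002 -0.0005  0.0013]
```

Retreat straight up, then aside, and look.

In the tool's units: -0.19 m / 0.75 = -0.2533, -0.18 m / 0.75 = -0.24.

```bash
echo '[{"finger_gap": 0.05, "xyz": [0, 0, -0.04]}, {"finger_gap": 0.05, "xyz": [0, 0, -0.1067]}, {"finger_gap": 0.05, "xyz": [0, 0, -0.1733]}, {"finger_gap": 0.05, "xyz": [0, 0, -0.24]}, {"finger_gap": 0.05, "xyz": [-0.0667, 0.0667, -0.2533]}, {"finger_gap": 0.05, "xyz": [-0.1333, 0.1333, -0.2533]}, {"finger_gap": 0.05, "xyz": [-0.1333, 0.2, -0.2533]}, {"finger_gap": 0.05, "xyz": [-0.1333, 0.24, -0.2533]}, {"finger_gap": 0.05, "xyz": [-0.1333, 0.24, -0.2533]}]' | python3 steer.py; python3 - <<'E'
from h import *
a=camrig.snapshot('top');b=camrig.snapshot('side')
for n,i in(('top',a),('side',b)):cv2.imwrite(f'pics/{n}9.png',i[:,:,::-1])
cv2.imwrite('pics/f.png',np.vstack([cv2.resize(a[190:330,215:420,::-1],None,fx=2.1,fy=2.1),cv2.resize(b[210:350,205:410,::-1],None,fx=2.1,fy=2.1)]))
hsv=cv2.cvtColor(a,cv2.COLOR_RGB2HSV).astype(int);yy,xx=np.mgrid[0:480,0:640]
m=(((hsv[...,0]<8)|(hsv[...,0]>172))&(hsv[...,1]>110)&(hsv[...,2]>60)&(abs(xx-363)<20)&(abs(yy-270)<20)).astype('uint8')
q=cv2.boxPoints(cv2.minAreaRect(cv2.findNonZero(m)));P=np.array([ray('top',*p,.1345) for p in q]);L=max(P[1]-P[0],P[2]-P[1],key=np.linalg.norm);print('bar',np.degrees(np.arctan2(L[1],L[0])),P.mean(0),np.linalg.norm(P[1]-P[0]),np.linalg.norm(P[2]-P[1]))
pts=np.array([ray('top',u,v,.12) for v,u in np.argwhere(m)])[:,:2];w,V=np.linalg.eigh(np.cov(pts.T));print('pca',np.degrees(np.arctan2(*V[::-1,1])))
ra,rb=[cv2.imread(f'pics/{n}9.png') for n in('top','side')]
E
```

```text
t: 11.05
tcp_pos: [0.6252, -0.2601, 0.2926]
tcp_rot: [0.871, 0.491, -0.001, 0.0]
wrist_force: [-0.4, 0.8, 0.8]
grip_width: 0.0503
grip_force: 0.0
bar -120.5635326470438 [ 0.52178703 -0.08060841  0.1345    ] 0.015694601534529538 0.05612086354719061
pca 59.91230804998191
```

View pics/f.png

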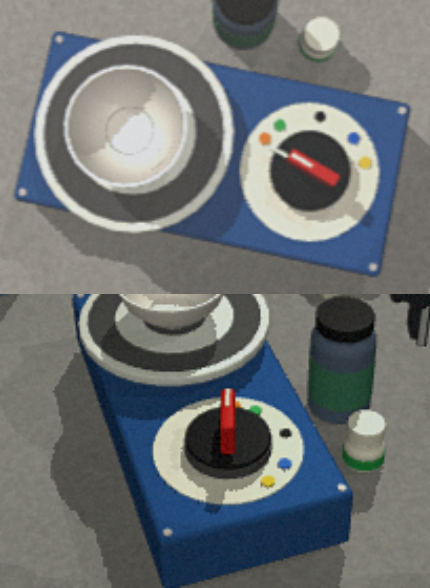

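The top crop shows the pointer aiming just past the orange dot: pointer tip at (272,150), orange dot at (265,138), bar angle about 60° against 52° for the dot. One check that it is fully home: the skirt's lower edge in the side view, before and after.

```bash
python3 - <<'E'
import cv2,numpy as np
for f in('side0','side9'):
    g=cv2.imread(f'pics/{f}.png').max(2).astype(float)
    out=[]
    for u in range(304,324,2):
        c=g[284:312,u-1:u+2].mean(1)  # skirt dark -> plate
        i=np.argmax(np.diff(c));th=75;j=np.argmax(c>th);out.append(284+j-1+(th-c[j-1])/(c[j]-c[j-1]) if j else np.nan)
    print(f,np.round(out,1))
E
```

```text
side0 [296.1 296.6 297.3 297.4 297.5 297.4 297.4 297.1 296.6 296.1]
side9 [296.  296.6 297.2   nan   nan   nan   nan 297.  296.5 296. ]
```

```bash
python3 -c "
from station import ctrl, camrig, probe_bus
print(ctrl.sign_off())"
```

```text
the job is handed in; nothing more can be done
None
```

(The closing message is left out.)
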